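Bring down a ratchet hold-down arm and lock it

ROBOT

A 6-joint arm with a two-finger parallel gripper is mounted at the origin on the work surface. World frame = base frame: x ahead of the robot, y to its left, z up, the work surface at z = 0. Lengths are in m, angles in rad, forces in N, time in s.
With the tool pointing down it reaches from about 0.225 to 0.875 m from the base axis. Payload 3.4 kg.
Tool frame: the origin (TCP) lies on the centre line of the jaws, within the pads' length; the fingertips stand manip.tip_reach ahead of it and the grasp point (between the pads) lies 8 mm behind it (manip.tip_reach is the distance from the TCP to the fingertips, in m); z points along the fingers, y is the direction in which the jaws open and shut (so a half turn about z gives the same grasp; the last joint's range is limited). The gripper opens to 85 mm and grips with 20 to 120 N. Pads are 22 mm wide; open, the fingers measure 114 mm over their backs; the gripper's body (76 mm by 85 mm) begins 54 mm behind the grasp point. The pads swing forward as they close: fully open they stand 13 mm farther back than shut.
Start: joints at [-1.226, 0.276, 1.505, -0, 1.361, -0.121], TCP at [0.258, -0.514, 0.242] pointing down, gripper open.
Joint ranges: [-2.89, 2.89], [-0.75, 2.08], [0.22, 2.7], [-1.18, 4.32], [0.11, 2.71], [-2.7, 2.7]. Speed limits (rad/s): [2.57, 2.57, 3.14, 3.14, 3.14, 3.14].

INTERFACE

Orientations are given as [roll, pitch, yaw] about the fixed x, y, z axes, in that order (R = Rz(yaw) Ry(pitch) Rx(roll)).
In Python, from workcell import manip gives the robot as it stands.
- The arm moves only by the tool arm_command, never from a script. Its argument "moves" is a list of rows, each an object with "delta_pos": the shift along the tool's x, y, z scaled (see below), a list of three; "dr": the turn, a rotation vector about the tool's x, y, z scaled (see below), a list of three; "claw": the finger opening in mm, from 0 to 85.4. In form: [{"delta_pos": [tx, ty, tz], "dr": [wx, wy, wz], "claw": claw}, ...]. A call has 1 to 8 rows; each row is the pose to reach, as a shift and turn from the pose commanded when the call began, along the tool's axes at that moment, turning the shorter way round; what a row does not reach only later rows make up. The controller multiplies each number of a shift by 0.12 m and each number of a turn by pi rad. A row lasts 1/10 s, in which the tool goes at most 50 mm and 8.59 degrees, less where a joint would pass 70% of its speed; a pose out of reach is approached as far as the arm can. A call with a number of a shift or a turn outside -1 to 1 is refused whole. A call with a gripper value outside its range is refused whole. The fingers move at their own pace and stop on an object; "squeeze" is the grip in N (left out, the last holds). Time passes only in rows, so rows that repeat a pose let the fingers close. It gives the time, the measured TCP pose, the force and the opening at its end, in the units of the state.
- manip.observe(): the state, without advancing time (a new reading comes with each control period).
- manip.capture(name): name is "scene" or "top"; returns a dict with "color" (400x640x3 uint8, red, green, blue), "range_z" (400x640 float32, m along the optical axis (not along the pixel's ray), 0 where there is no reading), "mtx" (3x3 intrinsics, pixels), "R" (3x3) and "t" (3): a world point X has camera coordinates R X + t. Camera axes: x right, y down, z forward; pixel columns grow to the right and rows downward; lengths in m; the calibration is good to about 2 mm. A picture is of the moment at which its call begins.
- manip.finish_job(): hands the job in, once; it reports no verdict.
Trained networks look in a picture, given as the dict that the camera call returned (one of the last four; its "shot" number tells which), for a name from the list of things; names that differ only in an ending like _2 or _b are one class to them, and where a whole thing is asked for, a point or a joint stands for the part that bears it (a point fixed in the world has none). Each returns a list of dicts, best first, with "conf" (0 to 1); they miss things now and then, are a little off and sometimes report something else, mostly with a low value. They report only what shows in the picture. A call takes as long as a camera call. They do not tell look-alikes from the thing itself.
- manip.recognise(picture, label): "point" ([x, y, z] in m, in world coordinates, good to about 4 mm: the middle of the surface that is visible of it).
- manip.cut_out(picture, label): "pixels" (400x640 bool, what is visible of it).
- manip.tip_of(picture, label): "point" ([x, y, z] in m, in world coordinates, good to about 4 mm: a listed point, or the origin of a listed thing).
The state is a dict: "clock": time; "q": joint angles; "joint_velocities": joint speeds; "tau": joint torques, N m; "tool_pos": TCP position; "eef_rot": TCP orientation; "force": force on the tool from outside, world axes, zero at the start; "wrist_torque": the same for the moment, N m; "width": finger opening in m.
Only numpy, scipy, OpenCV 4.12 (cv2) and the standard library are available. Lean on these libraries where they do the work, as an engineer would, in place of code of your own. Each camera call takes 0.05 s, during which the arm holds its last target. There are 200 camera calls.

TASK

Clamp the instrument housing where it lies in its cradle: press the tail of the ratchet pawl fully down so that the pawl comes free, then push the raised hold-down arm down by its cross handle until it lies level against its stop with its foot bearing on the housing. Then press the nose of the pawl back down into the teeth so that the arm is locked, and draw clear. Push and press only: lift neither the arm nor the housing, keep the housing where it lies, and do not disturb the loose parts lying around.

Things in the scene. Friction and masses are not known exactly. Their poses are not given: they have to be found in the camera images.
- fixture: Dark cast hold-down fixture, fixed; base plate 100 x 300 x 10 mm. Origin on the bench under the arm's hinge; x along the hinge axis, the arm along +y, the pawl's tail along -y. It carries a V cradle at y = +105 mm, two hinge cheeks (x = +-22 mm, 8 mm thick, 120 mm high) and two pawl cheeks (y = -60 mm, x = +-16 mm, 165 mm high, 26 mm long in y).
- hinge (a point): Centre of the arm's hinge, 108 mm above the bench, on the fixture; its axis is the fixture's x.
- holdarm (a joint): Arm angle: 0 = level, down on its hard stop; positive = raised (0.73 to 0.87 at the start). A toothed wheel (radius 51 mm, notches at 0, 0.4, 0.8 rad) turns with it; pawl engaged, it plays about 0.1 rad either way of its notch. Friction holds it where it is left. Pawl free, it takes 2 to 5 N on the handle, most in the last 0.05 rad, where the sprung foot meets the housing: push on to the stop.
- handle (a point): Centre of the steel cross handle at the arm's end: a round bar 18 mm in diameter and 80 mm long parallel to the hinge axis, 185 mm from the hinge. It travels on a circle of 185 mm about the hinge, at height 108 mm + 185 mm x sin(arm angle); at 0 it lies at fixture y = +185 mm. The arm itself is a bar 22 mm wide and 18 mm high.
- pawl (a joint): Angle of the pawl, a steel rocker with its pivot 155 mm above the bench at fixture y = -60 mm, axis along the fixture's x: 0 = nose fully down in the teeth, engaged (start); 0.32 = tail fully down, nose up, a hard stop. The nose clears the teeth at about 0.14. No spring: friction keeps it where it is left; it takes about 2 to 3 N on either pad.
- pawl_tail (a point): Middle of the top of the pawl's tail pad, a flat pad 30 mm (x) by 28 mm (y) on the end away from the arm, 171 mm above the bench when engaged, 55 mm beyond the pivot; pressed down it travels about 17 mm to its stop.
- pawl_nose (a point): Middle of the top of the pawl's nose pad, a flat pad 30 mm (x) by 24 mm (y) over the toothed wheel, almost straight above the hinge, 58 mm from the pivot; 171 mm above the bench when engaged, about 18 mm higher when free.
- foot: Rubber pad, 28 mm in diameter, 10 mm thick, on a spring plunger under the arm, 105 mm from the hinge; origin at the middle of its underside. With the arm level its spring is pressed in 5 mm and it bears on the housing with about 4 N.
- housing: Worn olive drab turn indicator housing, a cylinder 60 mm in diameter and 90 mm long with a 68 mm front flange, about 0.35 kg, lying loose in the V cradle under the arm, its axis along the fixture's x. Origin on its axis at mid-length, 48 mm above the bench.
- gimbal: Loose chrome gyro gimbal, 72 mm in diameter, 56 mm high, standing on the bench; origin under its centre. To be left alone.
- bushing1: Loose squat bronze bushing, 34 mm in diameter, 18 mm high; origin under its centre. To be left alone.
- bushing2: Another such bushing, 34 mm in diameter, 18 mm high; origin under its centre. To be left alone.
- pitot_cap: Loose red plastic pitot cover cap, 38 mm in diameter at its foot, 53 mm high, standing on the bench; origin under its centre. To be left alone.
- vise: Small blue bench vise with open brass-faced jaws, bolted to the bench to the robot's right; about 170 x 100 mm, 120 mm high; origin under its base's centre. Fixed, not used.
Mind the look-alikes: they are no part of the job. Leave any pink or yellow look-alike of the housing alone.

How it is judged:
On the way, in this order (a step that is already met when the one before it is completed fails the run):
1. the pawl's tail is pressed down and the nose is clear of the teeth, the arm still up (value of joint pawl above 0.18 rad and value of joint holdarm above 0.6 rad), for 0.1 s.
2. the arm is pushed down level, the pawl still free (value of joint holdarm below 0.025 rad and value of joint pawl above 0.15 rad), for 0.1 s.
3. the pawl's nose is pressed back into the teeth with the arm level (value of joint holdarm below 0.025 rad and value of joint pawl below 0.06 rad), for 0.1 s.
At the end, for the whole second after the job is handed in: The arm is within 0.025 rad of level, the pawl within 0.06 rad of fully engaged, the foot bears on the housing with more than 1 N, the housing is at rest within 12 mm of where it lay, and each loose part is within 20 mm of where it stood (all of step 3 and contact force between foot and housing above 1 N and linear speed of housing below 0.01 m/s and distance of housing from where it was at the start of the episode below 0.012 m and distance of each of gimbal, bushing1, bushing2, pitot_cap from where it was at the start of the episode below 0.02 m); the robot touches nothing.
It fails at once if the housing is shifted more than 12 mm or lifted from its cradle (distance of housing from where it was at the start of the episode above 0.012 m or height (world z) of housing above 0.058 m).
It fails at once if the hold-down arm is lifted above its raised rest (value of joint holdarm above 0.97 rad).
It fails at once if a loose part lying around is moved more than 20 mm or lifted (distance of any of gimbal, bushing1, bushing2, pitot_cap from where it was at the start of the episode above 0.02 m).
It also fails if it takes over 51 s, if anything falls off the work surface, if the arm or the gripper's body presses on something with over 40 N, if the wrist force passes 120 N, or if a joint passes its speed limit or range.

## Working session

There is one attempt and no reset: what is moved stays moved. The work goes in short steps, Python scripts to look and compute and a tool call to move; the robot and the scene stay as the last step left them, time stands still between calls to the robot, and variables do not carry over. Pictures are saved under pics/ and viewed, about 8 in all and at most 12, crops included, and the job is handed in when it is done.

Besides the shell and the picture viewer there is one more tool, called after ">>>" by a JSON object that holds its "name" and its "arguments". arm_command: Moves the arm, as the interface text tells. Shifts and turns lie within -1 to 1; 1 stands for 0.12 m of shift or pi rad of turn. Its arguments: {"type":"object","properties":{"moves":{"type":"array"},"squeeze":{"type":"number"}},"required":["moves"]}

```bash
mkdir -p pics; cat > h.py <<'E'
from workcell import manip
import numpy as np, cv2
def save(c,n): cv2.imwrite('pics/'+n+'.png',c['color'][:,:,::-1])
E
python3 - <<'E'
from h import *
print(manip.tip_reach, manip.observe())
cs={n:manip.capture(n) for n in('scene','top')}
cv2.imwrite('pics/a.png',np.vstack([cv2.resize(c['color'][:,:,::-1],(480,300)) for c in cs.values()]))
for n,c in cs.items():
  for l in ['fixture','hinge','handle','pawl_tail','pawl_nose','foot','housing','gimbal','bushing1','pitot_cap','vise']:
    print(n,l,[(np.round(d['point'],3).tolist(),round(d['conf'],2)) for d in manip.tip_of(c,l)][:3])
E
```

```text
0.011 {'clock': 0.0, 'q': array([-1.22600090e+00,  2.76580551e-01,  1.50615622e+00, -2.72301013e-05,
        1.36069805e+00, -1.20984053e-01]), 'joint_velocities': array([ 8.18396839e-04, -1.03372799e-03, -7.03516426e-04,  3.30303548e-05,
        8.80739247e-04, -2.77212045e-04]), 'tau': array([-2.66082010e-03, -4.16777444e+01, -2.45810223e+01, -3.89056540e-04,
        1.10517890e-02, -2.57092395e-06]), 'tool_pos': array([ 0.25806077, -0.51325382,  0.24143873]), 'eef_rot': array([-3.13976074e+00, -1.95903538e-04,  4.65785000e-01]), 'force': array([0.36934717, 0.17251512, 0.14826222]), 'wrist_torque': array([ 0.01255508, -0.02974223,  0.01063947]), 'width': 0.08515424095450772}
scene fixture []
scene hinge [([0.592, 0.04, 0.111], 0.67)]
scene handle [([0.626, 0.153, 0.254], 0.63)]
scene pawl_tail [([0.56, -0.069, 0.17], 0.51)]
scene pawl_nose [([0.592, 0.039, 0.174], 0.67), ([0.592, 0.04, 0.106], 0.53), ([0.706, 0.024, -0.003], 0.23)]
scene foot [([0.618, 0.129, 0.168], 0.65), ([0.706, 0.024, -0.001], 0.32)]
scene housing [([0.772, 0.205, 0.027], 0.9), ([0.672, 0.321, 0.026], 0.64), ([0.619, 0.141, 0.049], 0.59)]
scene gimbal [([0.707, 0.025, -0.0], 0.6)]
scene bushing1 [([0.495, 0.097, 0.001], 0.44), ([0.456, -0.028, 0.001], 0.38)]
scene pitot_cap [([0.523, 0.181, 0.0], 0.56)]
scene vise [([0.597, -0.448, -0.0], 0.76)]
top fixture [([0.589, 0.042, 0.0], 0.94), ([0.591, -0.447, -0.001], 0.16)]
top hinge [([0.594, 0.037, 0.11], 0.71)]
top handle [([0.626, 0.161, 0.249], 0.85)]
top pawl_tail [([0.567, -0.071, 0.172], 0.76)]
top pawl_nose [([0.598, 0.038, 0.174], 0.62)]
top foot [([0.526, 0.182, 0.004], 0.66)]
top housing [([0.625, 0.14, 0.045], 0.93), ([0.674, 0.319, 0.026], 0.89), ([0.626, 0.162, 0.247], 0.34)]
top gimbal [([0.709, 0.028, -0.004], 0.75), ([0.566, -0.069, 0.173], 0.54)]
top bushing1 [([0.451, -0.026, 0.0], 0.59), ([0.492, 0.096, 0.004], 0.54)]
top pitot_cap [([0.528, 0.182, 0.005], 0.68)]
top vise []
```

View pics/a.png

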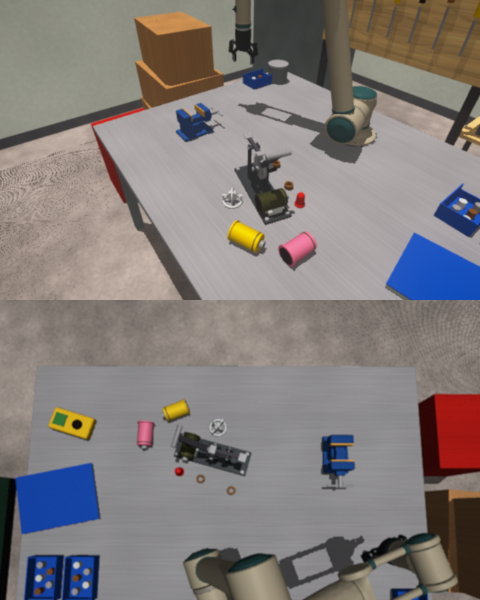

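The scene view shows the fixture near (268,190) with the arm raised, and the top view shows it near (210,450). The olive housing lies in its cradle. The yellow and pink look-alikes and the loose parts stand around it. The network points agree with the fixture geometry: yaw about -0.265, origin about (0.592, 0.040).

>>> {"name": "arm_command", "arguments": {"moves": [{"delta_pos": [0.98, -0.54, 0], "dr": [0, 0, -0.267], "claw": 0}, {"delta_pos": [0.98, -0.54, 0], "dr": [0, 0, -0.267], "claw": 0}, {"delta_pos": [0.98, -0.54, 0], "dr": [0, 0, -0.267], "claw": 0}, {"delta_pos": [0.98, -0.54, 0], "dr": [0, 0, -0.267], "claw": 0}, {"delta_pos": [0.98, -0.54, 0], "dr": [0, 0, -0.267], "claw": 0}, {"delta_pos": [0.98, -0.54, 0], "dr": [0, 0, -0.267], "claw": 0}, {"delta_pos": [0.98, -0.54, 0], "dr": [0, 0, -0.267], "claw": 0}]}}

```text
clock: 1.9
tool_pos: [0.3344, -0.4029, 0.2424]
eef_rot: [3.141, 0.0, 1.305]
force: [0.7, -0.1, 0.2]
width: -0.0001
```

```bash
cat >> h.py <<'E'
from scipy.spatial.transform import Rotation as Ro
def fix():  # rough fixture fit
    P={'hinge':(0,),'pawl_tail':(-.115,),'housing':(.105,)}
O=np.array([.592,.040]); YAW=-.265; d=np.array([-np.sin(YAW),np.cos(YAW)]); e=np.array([np.cos(YAW),np.sin(YAW)])
def W(x,y,z): return np.r_[O+x*e+y*d,z]
def to(p):
    s=manip.observe(); R=Ro.from_euler('xyz',s['eef_rot'])
    print('clock',s['clock'],'pos',s['tool_pos'].round(4),'rot',s['eef_rot'].round(3),'F',s['force'].round(1),'w',round(s['width'],4))
    print('target',np.round(p,4),'delta units',(R.inv().apply(np.array(p)-s['tool_pos'])/.12).round(3))
E
sed -i '/^def fix/,/P=/d' h.py
python3 -c "
from h import *
to(W(0,-.115,.24))"
```

```text
clock 1.9 pos [ 0.3344 -0.4029  0.2424] rot [3.141 0.    1.305] F [ 0.7 -0.1  0.2] w -0.0001
target [ 0.5619 -0.071   0.24  ] delta units [3.167 1.102 0.02 ]
```

>>> {"name": "arm_command", "arguments": {"moves": [{"delta_pos": [0.4, 0.14, 0], "dr": [0, 0, 0], "claw": 0}, {"delta_pos": [0.8, 0.28, 0], "dr": [0, 0, 0], "claw": 0}, {"delta_pos": [0.8, 0.28, 0], "dr": [0, 0, 0], "claw": 0}]}}

```text
clock: 2.2
tool_pos: [0.394, -0.3148, 0.2423]
eef_rot: [3.141, -0.004, 1.307]
force: [-1.1, -0.8, -0.1]
width: -0.0003
```

>>> {"name": "arm_command", "arguments": {"moves": [{"delta_pos": [0.4, 0.14, 0], "dr": [0, 0, 0], "claw": 0}, {"delta_pos": [0.8, 0.28, 0], "dr": [0, 0, 0], "claw": 0}, {"delta_pos": [0.8, 0.28, 0], "dr": [0, 0, 0], "claw": 0}]}}

```text
clock: 2.5
tool_pos: [0.4518, -0.2316, 0.2424]
eef_rot: [3.141, -0.003, 1.308]
force: [-0.4, -0.1, 0.1]
width: 0.0001
```

>>> {"name": "arm_command", "arguments": {"moves": [{"delta_pos": [0.4, 0.14, 0], "dr": [0, 0, 0], "claw": 0}, {"delta_pos": [0.8, 0.28, 0], "dr": [0, 0, 0], "claw": 0}, {"delta_pos": [0.8, 0.28, 0], "dr": [0, 0, 0], "claw": 0}]}}

```text
clock: 2.8
tool_pos: [0.5096, -0.1486, 0.2423]
eef_rot: [3.14, -0.002, 1.308]
force: [-0.7, -1.0, -0.3]
width: -0.0001
```

>>> {"name": "arm_command", "arguments": {"moves": [{"delta_pos": [0.3, 0.13, 0], "dr": [0, 0, 0], "claw": 0}, {"delta_pos": [0.5, 0.2, 0], "dr": [0, 0, 0], "claw": 0}, {"delta_pos": [0.5, 0.2, 0], "dr": [0, 0, 0], "claw": 0}]}}

```text
clock: 3.1
tool_pos: [0.5473, -0.0997, 0.2421]
eef_rot: [3.141, -0.0, 1.306]
force: [-0.0, -0.6, 0.7]
width: 0.0002
```

```bash
python3 - <<'E'
from h import *
c=manip.capture('scene');t=manip.capture('top')
for n,k in(('s',c),('t',t)):
  for l in ['hinge','handle','pawl_tail','pawl_nose','housing']:
    print(n,l,[(np.round(q['point'],3).tolist(),round(q['conf'],2)) for q in manip.tip_of(k,l)][:2])
to(W(0,-.115,.2))
cv2.imwrite('pics/b.png',np.hstack([cv2.resize(c['color'][150:310,280:440,::-1],(400,400)),cv2.resize(t['color'][130:290,200:360,::-1],(400,400))]))
E
```

```text
s hinge [([0.591, 0.041, 0.109], 0.92)]
s handle [([0.628, 0.151, 0.253], 0.62)]
s pawl_tail [([0.563, -0.069, 0.166], 0.85)]
s pawl_nose [([0.593, 0.041, 0.17], 0.73)]
s housing [([0.773, 0.205, 0.031], 0.73), ([0.671, 0.323, 0.024], 0.66)]
t hinge [([0.594, 0.04, 0.11], 0.57)]
t handle [([0.624, 0.158, 0.248], 0.78)]
t pawl_tail [([0.564, -0.071, 0.17], 0.49), ([0.526, 0.184, 0.002], 0.42)]
t pawl_nose [([0.595, 0.04, 0.172], 0.77)]
t housing [([0.775, 0.2, 0.033], 0.9), ([0.622, 0.141, 0.045], 0.89)]
clock 3.7 pos [ 0.546  -0.1005  0.2424] rot [3.141 0.    1.304] F [ 0.3 -0.4 -0.3] w -0.0001
target [ 0.5619 -0.071   0.2   ] delta units [0.272 0.063 0.353]
```

View pics/b.png

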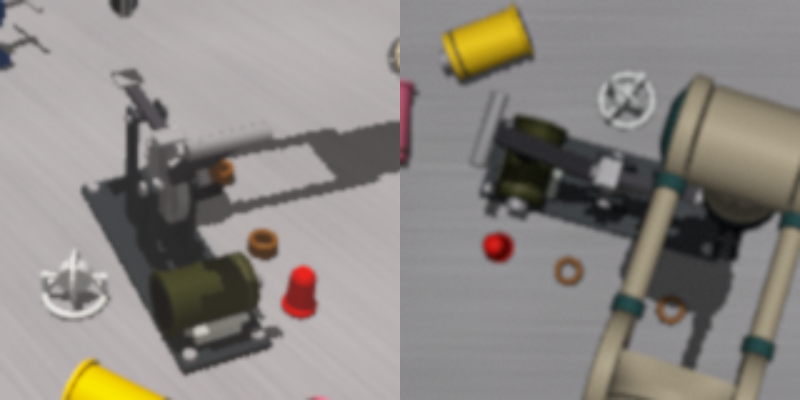

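The crop shows the olive housing in the cradle at left-half pixel (205,290), the raised arm and handle at (225,140), and the pawl with its tail plate at (128,78). Both cameras put the tail within 3 mm of the model. I will press the tail now.

>>> {"name": "arm_command", "arguments": {"moves": [{"delta_pos": [0.28, 0.07, 0.1], "dr": [0, 0, 0], "claw": 0}, {"delta_pos": [0.28, 0.07, 0.4], "dr": [0, 0, 0], "claw": 0}, {"delta_pos": [0.28, 0.07, 0.45], "dr": [0, 0, 0], "claw": 0}, {"delta_pos": [0.28, 0.07, 0.5], "dr": [0, 0, 0], "claw": 0}, {"delta_pos": [0.28, 0.07, 0.55], "dr": [0, 0, 0], "claw": 0}, {"delta_pos": [0.28, 0.07, 0.6], "dr": [0, 0, 0], "claw": 0}]}}

```text
clock: 4.3
tool_pos: [0.5632, -0.0714, 0.1715]
eef_rot: [3.14, 0.002, 1.305]
force: [-2.6, -3.2, 3.8]
width: 0.0002
```

>>> {"name": "arm_command", "arguments": {"moves": [{"delta_pos": [0, 0, 0.03], "dr": [0, 0, 0], "claw": 0}, {"delta_pos": [0, 0, 0.05], "dr": [0, 0, 0], "claw": 0}, {"delta_pos": [0, 0, 0.065], "dr": [0, 0, 0], "claw": 0}, {"delta_pos": [0, 0, 0.065], "dr": [0, 0, 0], "claw": 0}, {"delta_pos": [0, 0, 0.065], "dr": [0, 0, 0], "claw": 0}]}}

```text
clock: 4.8
tool_pos: [0.5635, -0.0715, 0.166]
eef_rot: [3.138, 0.002, 1.305]
force: [-6.4, -4.2, 17.5]
width: -0.0003
```

>>> {"name": "arm_command", "arguments": {"moves": [{"delta_pos": [0, 0, -0.3], "dr": [0, 0, 0], "claw": 0}, {"delta_pos": [0, 0, -0.7], "dr": [0, 0, 0], "claw": 0}, {"delta_pos": [0, 0, -1], "dr": [0, 0, 0], "claw": 0}, {"delta_pos": [0, 0, -1], "dr": [0, 0, 0], "claw": 0}]}}

```text
clock: 5.2
tool_pos: [0.5668, -0.07, 0.2887]
eef_rot: [3.128, -0.002, 1.304]
force: [0.5, 0.7, 0.3]
width: 0.0001
```

```bash
python3 - <<'E'
from h import *
c=manip.capture('scene');t=manip.capture('top')
for n,k in(('s',c),('t',t)):
  for l in ['handle','pawl_tail','pawl_nose']:
    print(n,l,[(np.round(q['point'],3).tolist(),round(q['conf'],2)) for q in manip.tip_of(k,l)][:2])
to(W(0,.119,.285))
cv2.imwrite('pics/c.png',cv2.resize(c['color'][150:310,280:440,::-1],(500,500)))
E
```

```text
s handle [([0.629, 0.154, 0.25], 0.87)]
s pawl_tail [([0.559, -0.073, 0.15], 0.46)]
s pawl_nose [([0.591, 0.032, 0.189], 0.76), ([0.592, 0.038, 0.109], 0.58)]
t handle [([0.625, 0.161, 0.247], 0.66)]
t pawl_tail [([0.566, -0.071, 0.154], 0.6)]
t pawl_nose [([0.594, 0.031, 0.187], 0.58), ([0.712, 0.026, -0.003], 0.43)]
clock 5.6 pos [ 0.5626 -0.0698  0.281 ] rot [-3.139 -0.     1.305] F [-0.8  0.2 -0. ] w -0.0001
target [0.6232 0.1548 0.285 ] delta units [ 1.938 -0.006 -0.033]
```

View pics/c.png

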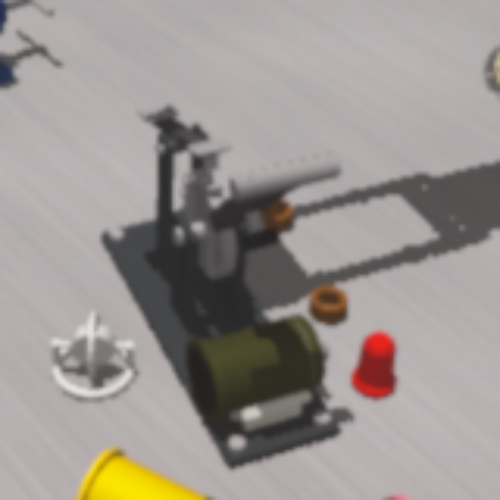

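The pawl is free: its tail is at about 0.152 m and its nose at about 0.188 m, and the arm is still up. Next I go over the handle.

>>> {"name": "arm_command", "arguments": {"moves": [{"delta_pos": [0.4, 0, -0.03], "dr": [0, 0, 0], "claw": 0}, {"delta_pos": [0.8, 0, -0.03], "dr": [0, 0, 0], "claw": 0}, {"delta_pos": [1, 0, -0.03], "dr": [0, 0, 0], "claw": 0}, {"delta_pos": [1, 0, -0.03], "dr": [0, 0, 0], "claw": 0}]}}

```text
clock: 6.0
tool_pos: [0.5951, 0.0491, 0.285]
eef_rot: [-3.14, -0.001, 1.309]
force: [-0.3, -0.1, 0.4]
width: 0.0001
```

>>> {"name": "arm_command", "arguments": {"moves": [{"delta_pos": [0.4, 0, 0], "dr": [0, 0, 0], "claw": 0}, {"delta_pos": [0.8, 0, 0], "dr": [0, 0, 0], "claw": 0}, {"delta_pos": [0.95, 0, 0], "dr": [0, 0, 0], "claw": 0}, {"delta_pos": [0.95, 0, 0], "dr": [0, 0, 0], "claw": 0}]}}

```text
clock: 6.4
tool_pos: [0.6249, 0.1574, 0.285]
eef_rot: [-3.14, 0.001, 1.307]
force: [0.1, 0.5, 0.4]
width: -0.0003
```

```bash
python3 -c "
from h import *
for t in (.87,.8,.7,.6,.5,.4): to(W(0.002,.185*np.cos(t),.128+.185*np.sin(t)))"|grep -v clock; 
```

```text
target [0.6252 0.1546 0.2694] delta units [-0.021  0.009  0.13 ]
target [0.6277 0.1639 0.2607] delta units [0.059 0.009 0.202]
target [0.631  0.176  0.2472] delta units [0.164 0.009 0.315]
target [0.6339 0.1868 0.2325] delta units [0.257 0.009 0.437]
target [0.6365 0.1962 0.2167] delta units [0.338 0.01  0.569]
target [0.6386 0.2039 0.2   ] delta units [0.405 0.01  0.708]
```

>>> {"name": "arm_command", "arguments": {"moves": [{"delta_pos": [-0.02, 0.01, 0.13], "dr": [0, 0, 0], "claw": 0}, {"delta_pos": [0.06, 0.01, 0.2], "dr": [0, 0, 0], "claw": 0}, {"delta_pos": [0.11, 0.01, 0.26], "dr": [0, 0, 0], "claw": 0}, {"delta_pos": [0.165, 0.01, 0.315], "dr": [0, 0, 0], "claw": 0}, {"delta_pos": [0.21, 0.01, 0.375], "dr": [0, 0, 0], "claw": 0}, {"delta_pos": [0.255, 0.01, 0.435], "dr": [0, 0, 0], "claw": 0}, {"delta_pos": [0.3, 0.01, 0.5], "dr": [0, 0, 0], "claw": 0}, {"delta_pos": [0.34, 0.01, 0.57], "dr": [0, 0, 0], "claw": 0}]}}

```text
clock: 7.2
tool_pos: [0.6374, 0.1959, 0.2175]
eef_rot: [3.14, -0.002, 1.305]
force: [3.3, 0.6, 2.5]
width: -0.0003
```

```bash
python3 - <<'E'
from h import *
c=manip.capture('scene')
for l in ['handle','pawl_nose']:
    print(l,[(np.round(q['point'],3).tolist(),round(q['conf'],2)) for q in manip.tip_of(c,l)][:2])
for t in (.4,.3,.2,.1,0): to(W(0.002,.185*np.cos(t),.128+.185*np.sin(t)))
E
```

```text
handle [([0.643, 0.196, 0.197], 0.96)]
pawl_nose [([0.591, 0.033, 0.19], 0.67)]
clock 7.35 pos [0.6349 0.1951 0.2159] rot [-3.137e+00  2.000e-03  1.305e+00] F [-0.3  1.4  0.1] w 0.0
target [0.6386 0.2039 0.2   ] delta units [0.08  0.01  0.132]
clock 7.35 pos [0.6349 0.1951 0.2159] rot [-3.137e+00  2.000e-03  1.305e+00] F [-0.3  1.4  0.1] w 0.0
target [0.6402 0.21   0.1827] delta units [0.133 0.011 0.277]
clock 7.35 pos [0.6349 0.1951 0.2159] rot [-3.137e+00  2.000e-03  1.305e+00] F [-0.3  1.4  0.1] w 0.0
target [0.6414 0.2145 0.1648] delta units [0.171 0.012 0.426]
clock 7.35 pos [0.6349 0.1951 0.2159] rot [-3.137e+00  2.000e-03  1.305e+00] F [-0.3  1.4  0.1] w 0.0
target [0.6421 0.2171 0.1465] delta units [0.195 0.012 0.578]
clock 7.35 pos [0.6349 0.1951 0.2159] rot [-3.137e+00  2.000e-03  1.305e+00] F [-0.3  1.4  0.1] w 0.0
target [0.6424 0.218  0.128 ] delta units [0.203 0.013 0.732]
```

Handle follows (its height matches 0.5 rad) and the pawl stays free. I carry on towards the stop.

>>> {"name": "arm_command", "arguments": {"moves": [{"delta_pos": [0.04, 0.01, 0.065], "dr": [0, 0, 0], "claw": 0}, {"delta_pos": [0.08, 0.01, 0.13], "dr": [0, 0, 0], "claw": 0}, {"delta_pos": [0.11, 0.01, 0.205], "dr": [0, 0, 0], "claw": 0}, {"delta_pos": [0.135, 0.01, 0.275], "dr": [0, 0, 0], "claw": 0}, {"delta_pos": [0.155, 0.01, 0.35], "dr": [0, 0, 0], "claw": 0}, {"delta_pos": [0.17, 0.01, 0.425], "dr": [0, 0, 0], "claw": 0}, {"delta_pos": [0.185, 0.01, 0.5], "dr": [0, 0, 0], "claw": 0}, {"delta_pos": [0.195, 0.01, 0.58], "dr": [0, 0, 0], "claw": 0}]}}

```text
clock: 8.15
tool_pos: [0.6443, 0.2176, 0.1475]
eef_rot: [3.141, -0.001, 1.305]
force: [0.5, 1.2, 2.4]
width: -0.0001
```

>>> {"name": "arm_command", "arguments": {"moves": [{"delta_pos": [0.01, 0, 0.05], "dr": [0, 0, 0], "claw": 0}, {"delta_pos": [0.01, 0, 0.1], "dr": [0, 0, 0], "claw": 0}, {"delta_pos": [0.01, 0, 0.14], "dr": [0, 0, 0], "claw": 0}, {"delta_pos": [0.01, 0, 0.16], "dr": [0, 0, 0], "claw": 0}, {"delta_pos": [0.01, 0, 0.16], "dr": [0, 0, 0], "claw": 0}]}}

```text
clock: 8.65
tool_pos: [0.6442, 0.218, 0.1288]
eef_rot: [3.141, 0.001, 1.305]
force: [0.4, 1.6, 1.8]
width: 0.0
```

>>> {"name": "arm_command", "arguments": {"moves": [{"delta_pos": [0, 0, 0.01], "dr": [0, 0, 0], "claw": 0}, {"delta_pos": [0, 0, 0.02], "dr": [0, 0, 0], "claw": 0}, {"delta_pos": [0, 0, 0.02], "dr": [0, 0, 0], "claw": 0}, {"delta_pos": [0, 0, 0.02], "dr": [0, 0, 0], "claw": 0}]}}

```text
clock: 9.05
tool_pos: [0.6443, 0.218, 0.128]
eef_rot: [3.14, 0.0, 1.305]
force: [-1.3, 1.2, 8.1]
width: 0.0003
```

>>> {"name": "arm_command", "arguments": {"moves": [{"delta_pos": [0, 0, 0.01], "dr": [0, 0, 0], "claw": 0}, {"delta_pos": [0, 0, 0.02], "dr": [0, 0, 0], "claw": 0}, {"delta_pos": [0, 0, 0.02], "dr": [0, 0, 0], "claw": 0}, {"delta_pos": [0, 0, 0.02], "dr": [0, 0, 0], "claw": 0}]}}

```text
clock: 9.45
tool_pos: [0.6443, 0.218, 0.1279]
eef_rot: [3.139, -0.0, 1.305]
force: [-3.9, -0.2, 16.7]
width: 0.0003
```

The hard stop is reached: force doubled with no motion, and the tip height of 0.117 m equals 108 + 9 mm. I rise and go over the nose.

>>> {"name": "arm_command", "arguments": {"moves": [{"delta_pos": [0, 0, -0.2], "dr": [0, 0, 0], "claw": 0}, {"delta_pos": [0, 0, -0.6], "dr": [0, 0, 0], "claw": 0}, {"delta_pos": [0, 0, -0.95], "dr": [0, 0, 0], "claw": 0}, {"delta_pos": [0, 0, -0.95], "dr": [0, 0, 0], "claw": 0}]}}

```text
clock: 9.85
tool_pos: [0.647, 0.218, 0.245]
eef_rot: [3.13, -0.004, 1.304]
force: [0.4, -0.1, 0.4]
width: -0.0003
```

>>> {"name": "arm_command", "arguments": {"moves": [{"delta_pos": [-0.4, 0, 0], "dr": [0, 0, 0], "claw": 0}, {"delta_pos": [-0.8, 0, 0], "dr": [0, 0, 0], "claw": 0}, {"delta_pos": [-0.8, 0, 0], "dr": [0, 0, 0], "claw": 0}]}}

```text
clock: 10.15
tool_pos: [0.6164, 0.1198, 0.237]
eef_rot: [-3.139, 0.006, 1.3]
force: [0.7, 0.6, 0.1]
width: 0.0002
```

```bash
python3 - <<'E'
from h import *
c=manip.capture('scene');t=manip.capture('top')
for n,k in(('s',c),('t',t)):
  for l in ['handle','pawl_tail','pawl_nose','housing']:
    print(n,l,[(np.round(q['point'],3).tolist(),round(q['conf'],2)) for q in manip.tip_of(k,l)][:3])
to(W(0,-.003,.215))
cv2.imwrite('pics/d.png',cv2.resize(c['color'][150:310,280:440,::-1],(500,500)))
E
```

```text
s handle [([0.644, 0.216, 0.111], 0.77)]
s pawl_tail [([0.563, -0.072, 0.15], 0.54)]
s pawl_nose [([0.591, 0.029, 0.193], 0.72)]
s housing [([0.771, 0.204, 0.03], 0.92), ([0.62, 0.139, 0.049], 0.66), ([0.671, 0.319, 0.03], 0.55)]
t handle [([0.642, 0.222, 0.107], 0.83)]
t pawl_tail [([0.566, -0.075, 0.153], 0.78)]
t pawl_nose [([0.593, 0.03, 0.19], 0.57)]
t housing [([0.622, 0.139, 0.048], 0.76), ([0.672, 0.322, 0.028], 0.57)]
clock 10.65 pos [0.619  0.1264 0.2378] rot [-3.141  0.     1.306] F [-0.6 -0.1 -0.3] w -0.0003
target [0.5912 0.0371 0.215 ] delta units [-0.779 -0.029  0.19 ]
```

View pics/d.png

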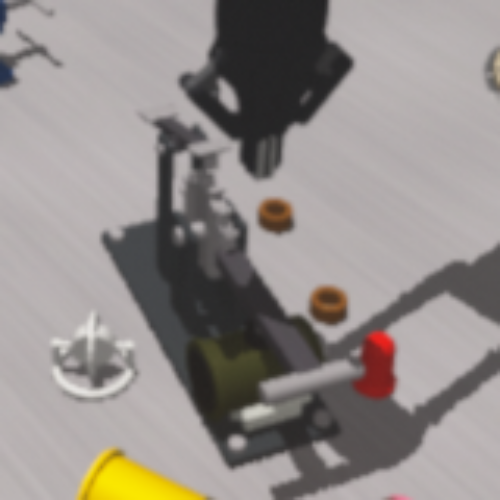

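The arm lies level over the housing, with the handle at (310,380) and the pawl nose still up at (210,155). Now I press the nose.

>>> {"name": "arm_command", "arguments": {"moves": [{"delta_pos": [-0.4, -0.03, 0], "dr": [0, 0, 0], "claw": 0}, {"delta_pos": [-0.8, -0.03, 0.0], "dr": [0, 0, 0], "claw": 0}, {"delta_pos": [-0.8, -0.03, 0.1], "dr": [0, 0, 0], "claw": 0}, {"delta_pos": [-0.8, -0.03, 0.25], "dr": [0, 0, 0], "claw": 0}, {"delta_pos": [-0.8, -0.03, 0.3], "dr": [0, 0, 0], "claw": 0}, {"delta_pos": [-0.8, -0.03, 0.35], "dr": [0, 0, 0], "claw": 0}, {"delta_pos": [-0.8, -0.03, 0.4], "dr": [0, 0, 0], "claw": 0}, {"delta_pos": [-0.8, -0.03, 0.44], "dr": [0, 0, 0], "claw": 0}]}}

```text
clock: 11.45
tool_pos: [0.591, 0.0349, 0.1856]
eef_rot: [3.14, -0.001, 1.305]
force: [0.8, 2.6, 2.8]
width: 0.0002
```

>>> {"name": "arm_command", "arguments": {"moves": [{"delta_pos": [0, 0, 0.02], "dr": [0, 0, 0], "claw": 0}, {"delta_pos": [0, 0, 0.035], "dr": [0, 0, 0], "claw": 0}, {"delta_pos": [0, 0, 0.045], "dr": [0, 0, 0], "claw": 0}, {"delta_pos": [0, 0, 0.045], "dr": [0, 0, 0], "claw": 0}]}}

```text
clock: 11.85
tool_pos: [0.5908, 0.0346, 0.1818]
eef_rot: [3.139, -0.001, 1.305]
force: [-1.1, 2.6, 8.9]
width: 0.0
```

>>> {"name": "arm_command", "arguments": {"moves": [{"delta_pos": [0, 0, 0.015], "dr": [0, 0, 0], "claw": 0}, {"delta_pos": [0, 0, 0.02], "dr": [0, 0, 0], "claw": 0}, {"delta_pos": [0, 0, 0.02], "dr": [0, 0, 0], "claw": 0}]}}

```text
clock: 12.15
tool_pos: [0.5909, 0.0346, 0.1815]
eef_rot: [3.138, -0.002, 1.305]
force: [-4.2, 2.3, 18.5]
width: -0.0002
```

>>> {"name": "arm_command", "arguments": {"moves": [{"delta_pos": [0, 0, -0.2], "dr": [0, 0, 0], "claw": 0}, {"delta_pos": [0, 0, -0.6], "dr": [0, 0, 0], "claw": 0}, {"delta_pos": [0, 0, -0.95], "dr": [0, 0, 0], "claw": 0}, {"delta_pos": [0, 0, -0.95], "dr": [0, 0, 0], "claw": 0}]}}

```text
clock: 12.55
tool_pos: [0.593, 0.0332, 0.298]
eef_rot: [3.129, -0.001, 1.305]
force: [0.3, 0.0, 0.8]
width: -0.0002
```

```bash
python3 - <<'E'
from h import *
c=manip.capture('scene');t=manip.capture('top')
for n,k in(('s',c),('t',t)):
  for l in ['handle','pawl_tail','pawl_nose','housing','gimbal','bushing1','pitot_cap']:
    print(n,l,[(np.round(q['point'],3).tolist(),round(q['conf'],2)) for q in manip.tip_of(k,l)][:3])
to(W(0,-.003,.215))
cv2.imwrite('pics/e.png',cv2.resize(c['color'][150:310,280:440,::-1],(500,500)))
E
```

```text
s handle [([0.645, 0.214, 0.11], 0.68)]
s pawl_tail [([0.559, -0.069, 0.169], 0.5)]
s pawl_nose [([0.561, -0.069, 0.169], 0.66), ([0.592, 0.041, 0.17], 0.59)]
s housing [([0.772, 0.206, 0.032], 0.82), ([0.62, 0.138, 0.048], 0.69), ([0.671, 0.322, 0.024], 0.57)]
s gimbal [([0.707, 0.028, 0.0], 0.93)]
s bushing1 [([0.45, -0.027, 0.001], 0.61), ([0.496, 0.098, -0.002], 0.58)]
s pitot_cap [([0.527, 0.182, 0.003], 0.65)]
t handle []
t pawl_tail [([0.566, -0.07, 0.171], 0.78)]
t pawl_nose [([0.595, 0.04, 0.176], 0.65)]
t housing [([0.673, 0.319, 0.027], 0.9), ([0.622, 0.14, 0.046], 0.86), ([0.776, 0.198, 0.032], 0.54)]
t gimbal []
t bushing1 [([0.456, -0.029, -0.0], 0.54), ([0.495, 0.095, 0.004], 0.44)]
t pitot_cap [([0.527, 0.181, 0.003], 0.67), ([0.644, 0.221, 0.104], 0.58)]
clock 13.35 pos [0.5902 0.034  0.2915] rot [3.142 0.    1.305] F [-0.7  0.8 -1.2] w -0.0002
target [0.5912 0.0371 0.215 ] delta units [0.027 0.001 0.637]
```

View pics/e.png

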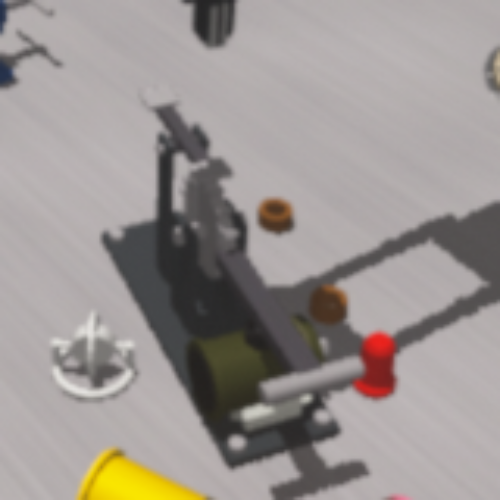

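```bash
python3 - <<'E'
from h import *
for n in('scene','top'):
  c=manip.capture(n); z=c['range_z']; v,u=np.nonzero(z>0); zz=z[v,u]
  P=(np.linalg.inv(c['mtx'])@np.c_[u*zz,v*zz,zz].T-c['t'][:,None]).T@c['R'] if 0 else (c['R'].T@(np.linalg.inv(c['mtx'])@np.c_[u*zz,v*zz,zz].T-np.array(c['t']).reshape(3,1))).T
  L=np.c_[(P[:,:2]-O)@e,(P[:,:2]-O)@d,P[:,2]]
  for nm,x,a,b in(('handle',.036,.178,.192),('arm',.009,.06,.17),('nose',.01,-.010,.007),('tail',.01,-.123,-.107)):
    m=(abs(L[:,0])<x)&(L[:,1]>a)&(L[:,1]<b)&(L[:,2]>.09)&(L[:,2]<.2)
    print(n,nm,m.sum(),np.percentile(L[m,2],[50,90,98]).round(4) if m.any() else '', np.polyfit(L[m,1],L[m,2],1).round(3) if nm=='arm' and m.sum()>5 else '')
E
```

```text
scene handle 132 [0.1158 0.1176 0.1184] 
scene arm 210 [0.1166 0.1184 0.119 ] [0.003 0.116]
scene nose 81 [0.153  0.1714 0.172 ] 
scene tail 23 [0.1709 0.1727 0.1733] 
top handle 127 [0.116  0.1198 0.1227] 
top arm 163 [0.1159 0.121  0.1235] [-0.008  0.117]
top nose 16 [0.1698 0.1738 0.1752] 
top tail 43 [0.1707 0.1751 0.1781]
```

Depth confirms the arm is level (slope 0.003 and -0.008, top at 117 mm), and the nose and tail are both at 171 mm, so the pawl is engaged. Handing in.

```bash
python3 -c "
from h import *
print(manip.finish_job())"
```

```text
the job is handed in; nothing more can be done
None
```

I pressed the pawl's tail down to its stop and pushed the arm down by its handle to the hard stop. Then I pressed the nose back into the teeth, drew the gripper about 110 mm clear above and handed the job in at about 13.5 s. `manip.finish_job()` gave no verdict.

My last checks:
- **Arm:** depth readings from both cameras show it level. The slope is 0.003 and -0.008 rad, and the top of the arm is at about 117 mm as expected.
- **Pawl:** the nose and tail pads are both at about 171 mm, which is the engaged height.
- **Housing and loose parts:** the housing is within about 4 mm of where it started, and the loose parts show no movement beyond the networks' error.
- **Forces:** the highest reading after a move was about 19 N, when pressing against the stops.

**Not confirmed:** I did not measure the foot's force on the housing; I inferred it from the arm being on its stop. In the last look the top camera did not find the gimbal or the handle. The scene camera did find the gimbal, in its place, and the depth readings covered the handle.

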